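# Uncap and vent the bar cask

### The job

Vent the small oak cask so it can be tapped into the decanter: lift the loose chrome cap off the vent on top of it and set the cap down, open side down, flat in the well of the dark round cap holder. Then take the wooden mallet and knock the red vent pin all the way down, level with its brass collar; use the mallet for this, not the gripper itself. Finally stand the mallet back on the black rubber mat with its head upright and wholly on the mat; drop nothing, and leave the glasses, jug, decanter and stopper where they stand.

Things in the scene. Friction and masses are not known exactly. Their poses are not given: they have to be found in the camera images.
- cask: Oak cask lying on its side on a dark cradle, fixed. Origin on the table, under the vent. Cask axis along its y: 200 mm long, 140 mm diameter, top 155 mm high; brass tap sticks out 35 mm at its -y end. On top a level square brass plate (74 mm), upper face 160 mm above the table; on it a brass collar, 42 mm diameter, 25 mm high (top at 185 mm), the red pin in its middle.
- vent_plate (a point): Centre of the upper face of the square brass vent plate, 160 mm above the table; the vertical line through it is the axis of collar and pin. The cap's rim stands on this plate at the start, loosely over collar and pin.
- vent_pin (a joint): Travel of the red vent pin in m: 0 = up (as at the start, 15 mm proud of the collar), 0.015 = fully down, level with the collar. It goes straight down against a light spring and a stiff seal (about 5 to 6 N) and stays where it is driven.
- pin_head: The red vent pin, 20 mm in diameter, upright. Origin on its axis, 15 mm below its top. Hidden under the cap at the start.
- pin_top (a point): Centre of the red pin's top face (200 mm above the table when up, 185 mm when down).
- cap: Loose chrome vent cap, 160 g: a plain upright cylinder 64 mm in diameter and 56 mm high, open below (inside 56 mm wide, 50 mm deep), with a round knob on top, 30 mm in diameter, from 64 to 88 mm above its rim, on a 16 mm stem. Origin at the centre of its open lower rim, z up through the knob.
- cap_knob (a point): Middle of the cap's knob, on its axis, 78 mm above the cap's rim.
- cap_holder: Dark walnut cap holder, fixed: a round cup 104 mm wide at the foot and 42 mm high, with a round well 80 mm wide at the top and 16 mm deep, lined in green. Origin at the centre of its underside on the table.
- well_floor (a point): Centre of the holder's well floor, 26 mm above the table, z up.
- bar_mat: Black rubber mat, fixed, 270 mm along its x, 130 mm along its y, 6 mm thick. Origin at the centre of its underside on the table.
- mallet: Wooden mallet, 320 g, standing on a face of its head, handle level. Head: upright cylinder, 64 mm diameter, 80 mm high, two brass bands. Origin: centre of the head's lower face, z up. Handle points along -x from the head, 40 mm up: 22 mm wide, 26 mm high, its end 162 mm from the head's axis. Balance point about 22 mm from the head's axis.
- mallet_grip (a point): Point on the handle's centre line, 70 mm from the head's axis and 40 mm above the head's lower face; a good place to hold it.
- decanter: Bystander: empty hexagonal glass decanter, 88 mm across, 205 mm high. Origin at the centre of its underside.
- jug: Bystander: cream ceramic jug, 104 mm wide, 145 mm high, handle at its +x reaching 90 mm from the axis. Origin at the centre of its underside.
- glass_a: Bystander: a rocks glass, 78 mm wide, 88 mm high. Origin at the centre of its underside.
- glass_b: Bystander: the other rocks glass, same size. Origin at the centre of its underside.
- stopper: Bystander: chrome decanter stopper standing head down, 50 mm wide, 62 mm high. Origin at the centre of its underside.
Things that resemble listed ones, but are neither listed nor needed, are in the scene too. What is shaped like the mallet but turquoise is not meant.

How it is judged:
By the outcome, as a careful person would: the job done as asked, in the order asked, and still so for the second after the job is handed in, with the robot touching nothing.
It also fails if it takes over 69 s, if anything falls off the work surface, if the arm or the gripper's body presses on something with over 40 N, if the wrist force passes 120 N, or if a joint passes its speed limit or range.

### The arm

A 6-joint arm with a two-finger parallel gripper is mounted at the origin on the work surface. World frame = base frame: x ahead of the robot, y to its left, z up, the work surface at z = 0. Lengths are in m, angles in rad, forces in N, time in s.
With the tool pointing down it reaches from about 0.35 to 0.975 m from the base axis. Payload 4.9 kg.
Tool frame: the origin (TCP) lies at the very end of the fingers, on their centre line; the grasp point (between the pads) lies ctrl.hold_point_z behind it (ctrl.hold_point_z is the distance from the TCP to the grasp point, in m); z points along the fingers, y is the line along which they close (so a half turn about z gives the same grasp; the last joint's range is limited). The gripper opens to 85 mm and grips with 20 to 120 N. Pads are 22 mm wide; open, the fingers measure 114 mm over their backs; the gripper's body (76 mm by 85 mm) begins 54 mm behind the grasp point. The pads swing forward as they close: fully open they stand 13 mm farther back than shut.
Start: joints at [-1.452, 0.053, 1.613, -0, 1.476, -0.119], TCP at [0.147, -0.607, 0.231] pointing down, gripper open.
Joint ranges: [-3.01, 3.01], [-1.01, 2.22], [0.06, 2.58], [-1.02, 4.17], [0.09, 2.62], [-3.14, 3.14]. Speed limits (rad/s): [2.57, 2.57, 3.14, 3.14, 3.14, 3.14].

### API

Orientations are given as a rotation vector (axis times angle).
In Python, from station import ctrl gives the robot as it stands. The module is installed in compiled form; this text tells all that it offers.
- The arm moves only by the tool jog_arm, never from a script. Its argument "deltas" is a list of rows, each a list of 3 entries, a list of its own where there are three numbers: the closure, from -1 (fully open) to 1 (shut), then the shift along the world's x, y, z scaled (see below), then the turn, a rotation vector about the world's x, y, z scaled (see below). A call has 1 to 12 rows; each row is the pose to reach, as a shift and turn from the pose commanded when the call began, turning the shorter way round; what a row does not reach only later rows make up. The controller multiplies each number of a shift by 0.4 m and each number of a turn by 180 degrees. A row lasts 1/12 s, in which the tool goes at most 41.7 mm and 7.16 degrees, less where a joint would pass 70% of its speed; a pose out of reach is approached as far as the arm can. A call with a number of a shift or a turn outside -1 to 1 is refused whole. A call with a gripper value outside its range is refused whole. The fingers move at their own pace and stop on an object; "squeeze" is the grip in N (left out, the last holds). Time passes only in rows, so rows that repeat a pose let the fingers close. It gives the time, the measured TCP pose, the force, the opening and the grip force at its end, in the units of the state.
- ctrl.get_obs(): the state, without advancing time (a new reading comes with each control period).
- ctrl.get_image(name): name is "scene" or "top" or "wrist"; returns the picture (480x640x3 uint8, red, green, blue); there is no depth.
- ctrl.get_calibration(name): a dict with "K" (3x3 intrinsics, pixels), "dist_coeffs" ([k1, k2, p1, p2, k3] as OpenCV has them; the pictures are not rectified), "extrinsics" (4x4, takes a point from world to camera coordinates). Camera axes: x right, y down, z forward; pixel columns grow to the right and rows downward; lengths in m; the calibration is good to about 2 mm. A picture is of the moment at which its call begins: read the wrist's pose just before it. get_calibration takes no time and is no camera call; for the wrist camera it gives the pose at the moment of the call.
- ctrl.finish_job(): hands the job in; it is judged then, once.
The state is a dict: "t": time; "q": joint angles; "dq": joint speeds; "effort": joint torques, N m; "tool_pos": TCP position; "tool_rot": TCP orientation; "contact_force": force on the tool from outside, world axes, zero at the start; "wrist_torque": the same for the moment, N m; "opening": finger opening in m; "grip_force": force on a finger pad.
Only numpy, scipy, OpenCV 4.12 (cv2) and the standard library are available. Lean on these libraries where they do the work, as an engineer would, in place of code of your own. Each camera call takes 0.05 s, during which the arm holds its last target. There are 200 camera calls.

## Working session

There is one attempt and no reset: what is moved stays moved. The work goes in short steps, Python scripts to look and compute and a tool call to move; the robot and the scene stay as the last step left them, time stands still between calls to the robot, and variables do not carry over. Pictures are saved under pics/ and viewed, at most 10 in all, crops included, and the job is handed in when it is done.

Besides the shell and the picture viewer there is one more tool, called after "Call:" in YAML: its name, and indented under it one key for each argument. jog_arm: Moves the arm, as the interface text tells. Its arguments: {"type":"object","properties":{"deltas":{"type":"array","items":{"type":"array"}},"squeeze":{"type":"number"}},"required":["deltas"]}

```bash
mkdir -p pics
python3 - <<'E'
from station import ctrl
import cv2,numpy as np
print(ctrl.hold_point_z)
o=ctrl.get_obs();print(o)
for n in("scene","top"):
    cv2.imwrite(f"pics/{n}0.png",ctrl.get_image(n)[:,:,::-1])
    c=ctrl.get_calibration(n);print(n,c)
E
```

```text
0.0187
{'t': 0.0, 'q': array([-1.45202078e+00,  5.33151269e-02,  1.61432528e+00, -1.74343255e-05,
        1.47602274e+00, -1.18994978e-01]), 'dq': array([ 0.00124218, -0.00126102,  0.00109543,  0.00024876, -0.0011172 ,
       -0.00050793]), 'effort': array([-2.49617529e-03, -3.93683124e+01, -3.70177853e+01, -1.15689622e-04,
        7.26496830e-03, -3.35349583e-06]), 'tool_pos': array([ 0.14713225, -0.60677316,  0.23007022]), 'tool_rot': array([-3.11736142e+00, -3.72366922e-01,  2.68856348e-05]), 'contact_force': array([-0.01039896,  1.06676064, -0.6486008 ]), 'wrist_torque': array([-0.00912544, -0.03784313,  0.03292526]), 'grip_force': 0.0, 'opening': 0.08540832314090677}
scene {'K': array([[438.37728645,   0.        , 323.68857138],
       [  0.        , 438.37728645, 242.71856616],
       [  0.        ,   0.        ,   1.        ]]), 'dist_coeffs': array([0.01122027, 0.        , 0.        , 0.        , 0.        ]), 'extrinsics': array([[ 0.31236119,  0.94996155, -0.00188257, -0.17945227],
       [ 0.70294312, -0.23247002, -0.67218201, -0.20662737],
       [-0.6389847 ,  0.20864023, -0.74038355,  1.35979344],
       [ 0.        ,  0.        ,  0.        ,  1.        ]])}
top {'K': array([[609.75656648,   0.        , 320.86799245],
       [  0.        , 609.75656648, 246.38430857],
       [  0.        ,   0.        ,   1.        ]]), 'dist_coeffs': array([-0.15670333,  0.        ,  0.        ,  0.        ,  0.        ]), 'extrinsics': array([[-0.00830041, -0.99993699, -0.0075575 ,  0.03946697],
       [-0.99666944,  0.00888595, -0.08106216,  0.47062532],
       [ 0.0811242 ,  0.00685948, -0.9966804 ,  1.46033245],
       [ 0.        ,  0.        ,  0.        ,  1.        ]])}
```

View pics/scene0.png

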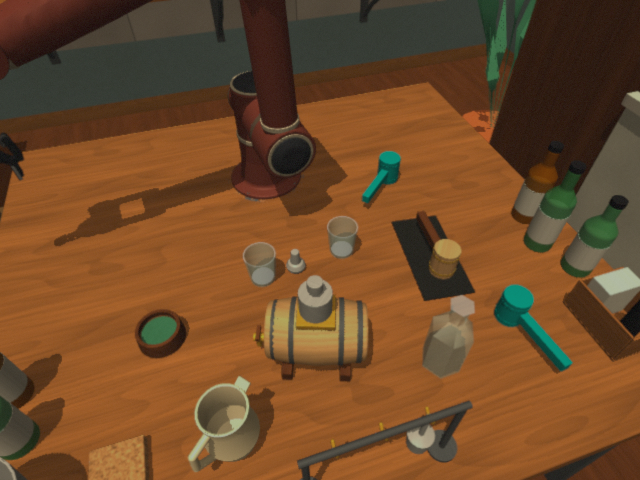

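View pics/top0.png

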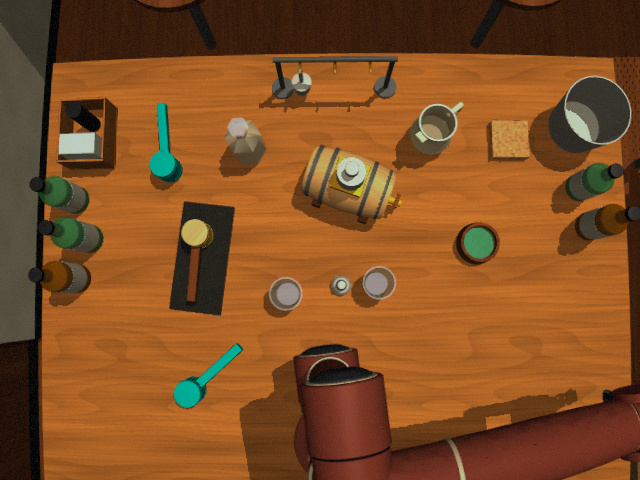

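The scene view shows the cap knob near (316,286), holder (160,331) and mallet head (447,250). In the top view the knob is near (351,169), holder (478,243), mallet head (197,233) and handle end (191,299). I'll enlarge crops to get precise pixels.

Run:
```python
import cv2,numpy as np
s=cv2.imread("pics/scene0.png");t=cv2.imread("pics/top0.png")
def c(im,x,y,w=66,h=75): # 4x
    a=cv2.resize(im[y:y+h,x:x+w],None,fx=4,fy=4,interpolation=cv2.INTER_CUBIC)
    for i in range(0,w,10): cv2.line(a,(4*i,0),(4*i,6),(255,255,255),1)
    for i in range(0,h,10): cv2.line(a,(0,4*i),(6,4*i),(255,255,255),1)
    cv2.putText(a,f"{x},{y}",(10,20),0,.45,(255,255,255),1)
    return a
m=np.vstack([np.hstack([c(s,285,265),c(s,128,295),c(s,410,205)]),np.hstack([c(t,318,140),c(t,447,207),c(t,165,210,66,75)])])
m=np.hstack([m]);cv2.imwrite("pics/crop1.png",m);print(m.shape)
```

```text
(600, 792, 3)
```

View pics/crop1.png

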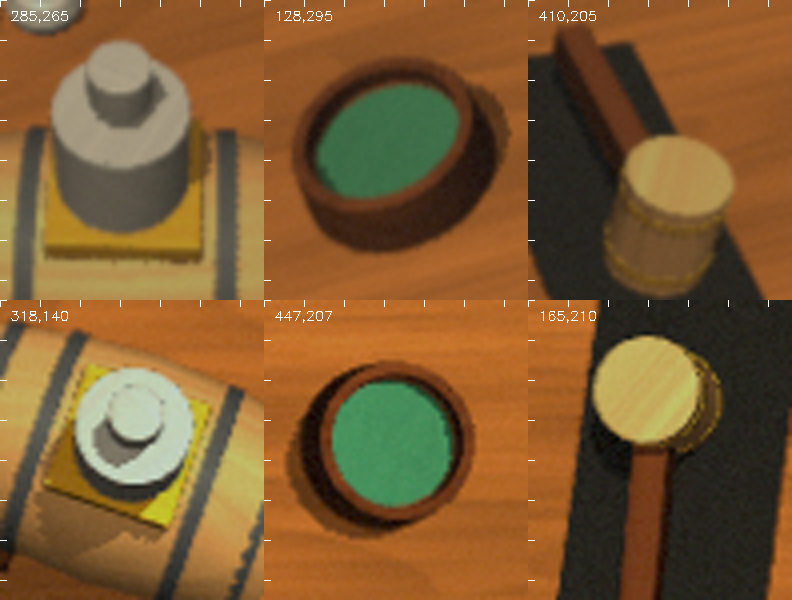

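The crops give the knob top at scene (314.6,281.1) / top (351.6,167.9) and the holder rim at (157.6,328.6) / (479.9,242.1). The mallet head top is at (447.4,248.6) / (194.4,232.1), and the handle runs from (195.4,247.1) to (192.6,284.6) in the top view.

```bash
cat > h.py <<'E'
import numpy as np,cv2
from station import ctrl
from scipy.spatial.transform import Rotation as R
C={}
def cal(n):
    if n=="wrist": return ctrl.get_calibration(n)
    return C.setdefault(n,ctrl.get_calibration(n))
def ray(c,p):
    u=cv2.undistortPoints(np.array([[p]],float),c["K"],c["dist_coeffs"])[0,0]
    E=c["extrinsics"];return -E[:3,:3].T@E[:3,3],E[:3,:3].T@np.r_[u,1]
def tri(obs):
    A=np.zeros((3,3));b=np.zeros(3);rs=[]
    for c,p in obs:
        o,d=ray(c,p);d=d/np.linalg.norm(d);P=np.eye(3)-np.outer(d,d);A+=P;b+=P@o;rs.append((o,P))
    x=np.linalg.solve(A,b);return x,[np.linalg.norm(P@(x-o)) for o,P in rs]
def onz(c,p,z):
    o,d=ray(c,p);return o+d*(z-o[2])/d[2]
def proj(c,X):
    r,_=cv2.Rodrigues(c["extrinsics"][:3,:3]);return cv2.projectPoints(np.array([X],float),r,c["extrinsics"][:3,3],c["K"],c["dist_coeffs"])[0][0,0]
E
python3 - <<'E'
from h import *
np.set_printoptions(precision=4,suppress=True)
s,t=cal("scene"),cal("top")
for n,a,b,z in [("knobtop",(314.6,281.1),(351.6,167.9),.248),("captop",(314.6,292.1),(351.1,170.9),.216),("rim",(157.6,328.6),(479.9,242.1),.042),("head",(447.4,248.6),(194.4,232.1),.086)]:
    print(n,*tri([(s,a),(t,b)]),onz(s,a,z)[:2],onz(t,b,z)[:2])
h=onz(t,(194.4,232.1),.086)
for p in [(195.4,247.1),(192.6,284.6),(191,299.5)]: 
    q=onz(t,p,.059);print(q,np.linalg.norm((q-h)[:2]))
# stuff heights
for n,p,z in[("jugtop",(434,130),.145),("ga",(285,294),.088),("gb",(379,283),.088),("stop",(341,286),.062),("dec",(244,140),.1),("matcorners",(184,202),.006),("m",(234,208),.006),("m",(218,314),.006),("m",(171,308),.006),("brassplate L",(318+87/4,140+65/4),.16),("R",(318+210/4,140+105/4),.16),("BR",(318+168/4,140+225/4),.16),("BL",(318+45/4,140+185/4),.16)]: print(n,onz(t,p,z))
print(R.from_rotvec(ctrl.get_obs()["tool_rot"]).as_matrix())
E
```

```text
knobtop [ 0.6159 -0.0308  0.246 ] [np.float64(0.0006668152878736558), np.float64(0.0006668152878736699)] [ 0.6175 -0.0306] [ 0.6153 -0.0314]
captop [ 0.6163 -0.0313  0.2136] [np.float64(0.0004812328177112612), np.float64(0.00048123281771134)] [ 0.6181 -0.0313] [ 0.6156 -0.0317]
rim [ 0.4768 -0.3497  0.0336] [np.float64(0.0008115681692863352), np.float64(0.0008115681692862893)] [ 0.4829 -0.347 ] [ 0.476  -0.3484]
head [0.5028 0.3329 0.0823] [np.float64(0.0014750487115532955), np.float64(0.0014750487115533925)] [0.5059 0.3321] [0.5017 0.3307]
[0.4687 0.3338 0.059 ] 0.03318321459179338
[0.3795 0.34   0.059 ] 0.12253701995995506
[0.3443 0.3437 0.059 ] 0.15798199687380282
jugtop [ 0.7244 -0.2253  0.145 ]
ga [0.3561 0.1185 0.088 ]
gb [ 0.3795 -0.0984  0.088 ]
stop [ 0.3738 -0.0113  0.062 ]
dec [0.7164 0.2131 0.1   ]
matcorners [0.5859 0.3753 0.006 ]
m [0.5692 0.2495 0.006 ]
m [0.3084 0.2884 0.006 ]
m [0.3232 0.4055 0.006 ]
brassplate L [ 0.6607 -0.0093  0.16  ]
R [ 0.6374 -0.0775  0.16  ]
BR [ 0.57   -0.0531  0.16  ]
BL [0.593  0.0148 0.16  ]
[[ 0.9719  0.2355 -0.0002]
 [ 0.2355 -0.9719  0.0019]
 [ 0.0002 -0.0019 -1.    ]]
```

Measurements agree with the given sizes: knob top at 0.246 (0.248 expected), plate centre (0.615,-0.031), holder about (0.478,-0.348), mallet head (0.503,0.332). Next I move above the cap.

Call:
jog_arm:
  deltas:
    - [-1,[0.06,0.07,0.1],[0,0,0]]
    - [-1,[0.13,0.15,0.2],[0,0,0]]
    - [-1,[0.6,0.72,0.3],[0,0,0]]
    - [-1,[0.6,0.72,0.3],[0,0,0]]
    - [-1,[0.6,0.72,0.3],[0,0,0]]
    - [-1,[0.6,0.72,0.3],[0,0,0]]
    - [-1,[0.6,0.72,0.3],[0,0,0]]
    - [-1,[0.6,0.72,0.3],[0,0,0]]
    - [-1,[0.6,0.72,0.3],[0,0,0]]
    - [-1,[0.6,0.72,0.3],[0,0,0]]
    - [-1,[0.6,0.72,0.3],[0,0,0]]
    - [-1,[0.6,0.72,0.3],[0,0,0]]

```text
t: 1.1
tool_pos: [0.388, -0.3182, 0.3515]
tool_rot: [3.118, 0.378, 0.0]
contact_force: [-0.1, 0.2, 0.0]
opening: 0.0856
grip_force: 0.0
```

Run:
```python
from h import *
o=ctrl.get_obs();print(o["t"],o["tool_pos"],o["tool_rot"],o["q"])
c=cal("wrist");cv2.imwrite("pics/w1.png",ctrl.get_image("wrist")[:,:,::-1])
for X in[(.478,-.348,.042),(.616,-.031,.248)]:print(proj(c,X))
E=c["extrinsics"];print(-E[:3,:3].T@E[:3,3],E[:3,:3])
```

```text
1.1 [ 0.38803651 -0.31821028  0.35145803] [3.11825436e+00 3.77639324e-01 5.00341479e-05] [-8.35087410e-01 -2.87640646e-01  1.72859112e+00 -2.96375728e-04
  1.70017108e+00  4.94632439e-01]
[364.55533748 100.13135804]
[-286.60982161 -496.55462417]
[ 0.46815281 -0.29795569  0.49409637] [[ 2.38896531e-01 -9.71044913e-01  4.74429885e-04]
 [-9.19650303e-01 -2.26095529e-01  3.21129462e-01]
 [-3.11723864e-01 -7.71530239e-02 -9.47035186e-01]]
```

View pics/w1.png

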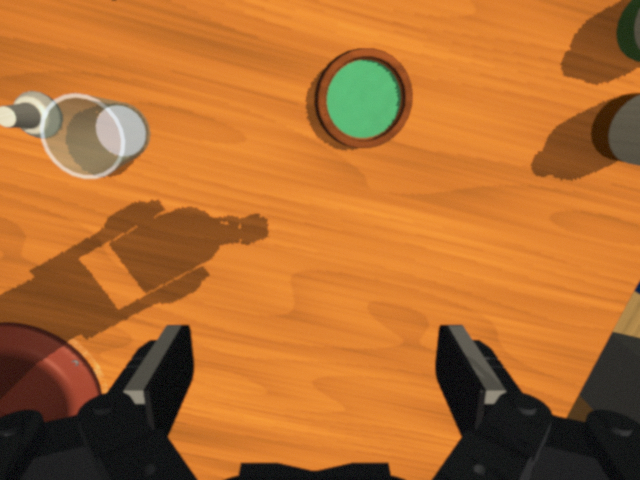

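The wrist view shows the holder rim centred near (364,98); the predicted pixel was (364.6,100), so the holder position holds. On to a spot above the cap.

Call:
jog_arm:
  deltas:
    - [-1,[0.05,0.06,0.03],[0,0,0]]
    - [-1,[0.13,0.15,0.03],[0,0,0]]
    - [-1,[0.56,0.71,0.03],[0,0,0]]
    - [-1,[0.56,0.71,0.03],[0,0,0]]
    - [-1,[0.56,0.71,0.03],[0,0,0]]
    - [-1,[0.56,0.71,0.03],[0,0,0]]
    - [-1,[0.56,0.71,0.03],[0,0,0]]
    - [-1,[0.56,0.71,0.03],[0,0,0]]
    - [-1,[0.56,0.71,0.03],[0,0,0]]
    - [-1,[0.56,0.71,0.03],[0,0,0]]
    - [-1,[0.56,0.71,0.03],[0,0,0]]
    - [-1,[0.56,0.71,0.03],[0,0,0]]

```text
t: 2.15
tool_pos: [0.611, -0.0367, 0.3623]
tool_rot: [3.12, 0.37, -0.003]
contact_force: [0.1, -0.3, -0.2]
opening: 0.0853
grip_force: 0.0
```

Run:
```python
from h import *
o=ctrl.get_obs();print(o["t"],o["tool_pos"],o["tool_rot"],o["q"])
c=cal("wrist");cv2.imwrite("pics/w2.png",ctrl.get_image("wrist")[:,:,::-1])
import pickle;pickle.dump(c,open("w2.pkl","wb"))
for X in[(.616,-.031,.216),(.616,-.031,.248)]:print(proj(c,X))
```

```text
2.15 [ 0.6109645  -0.03673913  0.3622519 ] [ 3.11960016e+00  3.70333035e-01 -3.01288404e-03] [-1.81289599e-01 -2.08016857e-02  1.47250091e+00 -6.53264073e-04
  1.69170064e+00  1.15311108e+00]
[308.66269275 212.42218321]
[308.02129918 225.49082154]
```

View pics/w2.png

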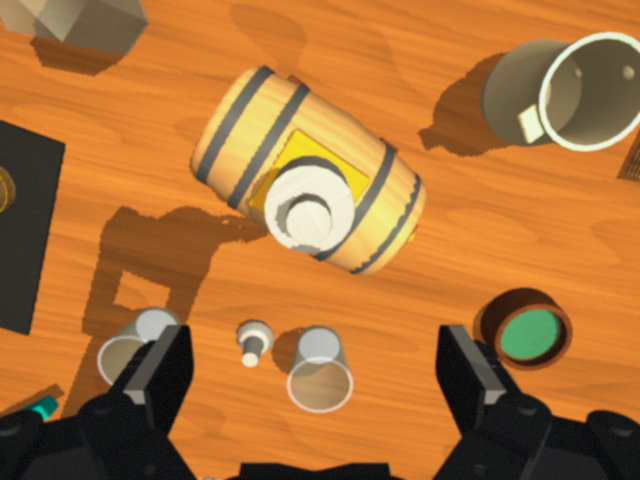

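The cap top face is centred near (310,209) and the knob at (309,222.5), within 2 mm of prediction. Triangulating all three views gives the cap and holder positions.

Run:
```python
from h import *;import pickle
s,t,w=cal("scene"),cal("top"),pickle.load(open("w2.pkl","rb"))
print(tri([(s,(314.6,281.1)),(t,(351.6,167.9)),(w,(309,222.5))]),tri([(s,(314.6,292.1)),(t,(351.1,170.9)),(w,(310,209))]))
print(onz(w,(309,222.5),.248),onz(w,(535,334),.042),onz(w,(310,209),.216))
print(ctrl.get_obs()["tool_pos"])
```

```text
(array([ 0.61645981, -0.03097767,  0.24582785]), [np.float64(0.0009023981838478653), np.float64(0.00081282282267451), np.float64(0.000981762683633655)]) (array([ 0.6168477 , -0.03137401,  0.21332157]), [np.float64(0.0007450384047292356), np.float64(0.0007721878756492305), np.float64(0.0010717487856859748)])
[ 0.61805161 -0.0311478   0.248     ] [ 0.48492557 -0.34754139  0.042     ] [ 0.61862241 -0.03134076  0.216     ]
[ 0.61079568 -0.03705518  0.36271729]
```

Call:
jog_arm:
  deltas:
    - [-1,[0.015,0.015,-0.03],[0,0,0]]
    - [-1,[0.015,0.015,-0.08],[0,0,0]]
    - [-1,[0.015,0.015,-0.13],[0,0,0]]
    - [-1,[0.015,0.015,-0.18],[0,0,0]]
    - [-1,[0.015,0.015,-0.23],[0,0,0]]
    - [-1,[0.015,0.015,-0.27],[0,0,0]]
    - [-1,[0.015,0.015,-0.3],[0,0,0]]
    - [-1,[0.015,0.015,-0.33],[0,0,0]]
    - [-1,[0.015,0.015,-0.35],[0,0,0]]
    - [-1,[0.015,0.015,-0.35],[0,0,0]]
    - [-1,[0.015,0.015,-0.35],[0,0,0]]
    - [-1,[0.015,0.015,-0.35],[0,0,0]]

```text
t: 3.2
tool_pos: [0.6178, -0.0295, 0.2245]
tool_rot: [3.119, 0.372, 0.003]
contact_force: [0.2, -0.4, -0.2]
opening: 0.0854
grip_force: 0.0
```

Call:
jog_arm:
  deltas:
    - [1,[0,0,0],[0,0,0]]
    - [1,[0,0,0],[0,0,0]]
    - [1,[0,0,0],[0,0,0]]
    - [1,[0,0,0],[0,0,0]]
    - [1,[0,0,0],[0,0,0]]
    - [1,[0,0,0],[0,0,0]]
    - [1,[0,0,0],[0,0,0]]
    - [1,[0,0,0],[0,0,0]]
  squeeze: 50

```text
t: 3.87
tool_pos: [0.6175, -0.0295, 0.2238]
tool_rot: [3.119, 0.373, 0.001]
contact_force: [0.4, -1.1, 2.6]
opening: 0.0284
grip_force: 49.2
```

Call:
jog_arm:
  deltas:
    - [1,[0,0,0.01],[0,0,0]]
    - [1,[0,0,0.03],[0,0,0]]
    - [1,[0,0,0.06],[0,0,0]]
    - [1,[0,0,0.09],[0,0,0]]
    - [1,[0,0,0.12],[0,0,0]]
    - [1,[0,0,0.15],[0,0,0]]
    - [1,[0,0,0.18],[0,0,0]]
    - [1,[0,0,0.2],[0,0,0]]
    - [1,[0,0,0.21],[0,0,0]]
    - [1,[0,0,0.21],[0,0,0]]

```text
t: 4.7
tool_pos: [0.6177, -0.0295, 0.3091]
tool_rot: [3.119, 0.373, 0.004]
contact_force: [0.0, -0.3, -1.5]
opening: 0.0283
grip_force: 49.4
```

Call:
jog_arm:
  deltas:
    - [1,[-0.007,-0.016,0],[0,0,0]]
    - [1,[-0.022,-0.05,0],[0,0,0]]
    - [1,[-0.05,-0.11,0],[0,0,0]]
    - [1,[-0.08,-0.18,0],[0,0,0]]
    - [1,[-0.115,-0.26,0],[0,0,0]]
    - [1,[-0.15,-0.345,0],[0,0,0]]
    - [1,[-0.19,-0.435,0],[0,0,0]]
    - [1,[-0.23,-0.525,0],[0,0,0]]
    - [1,[-0.265,-0.61,0],[0,0,0]]
    - [1,[-0.3,-0.69,0],[0,0,0]]
    - [1,[-0.33,-0.755,0],[0,0,0]]
    - [1,[-0.345,-0.79,0],[0,0,0]]

```text
t: 5.7
tool_pos: [0.4762, -0.3487, 0.3061]
tool_rot: [-3.12, -0.366, 0.004]
contact_force: [0.7, 0.1, -1.3]
opening: 0.0285
grip_force: 49.5
```

Call:
jog_arm:
  deltas:
    - [1,[0,0,0],[0,0,0]]
    - [1,[0,0,-0.03],[0,0,0]]
    - [1,[0,0,-0.08],[0,0,0]]
    - [1,[0,0,-0.14],[0,0,0]]
    - [1,[0,0,-0.2],[0,0,0]]
    - [1,[0,0,-0.26],[0,0,0]]
    - [1,[0,0,-0.32],[0,0,0]]
    - [1,[0,0,-0.37],[0,0,0]]
    - [1,[0,0,-0.4],[0,0,0]]
    - [1,[0,0,-0.42],[0,0,0]]
    - [1,[0,0,-0.42],[0,0,0]]
    - [1,[0,0,-0.42],[0,0,0]]

```text
t: 6.7
tool_pos: [0.4796, -0.3451, 0.1396]
tool_rot: [3.119, 0.374, 0.0]
contact_force: [0.9, -0.4, -0.9]
opening: 0.0284
grip_force: 49.6
```

Run:
```python
from h import *
o=ctrl.get_obs();print(o["t"],o["tool_pos"],o["contact_force"])
ims=[ctrl.get_image(n)[:,:,::-1] for n in("top","scene")]
a=cv2.resize(ims[0][200:290,430:530],None,fx=4,fy=4);b=cv2.resize(ims[1][270:360,110:210],None,fx=4,fy=4)
cv2.imwrite("pics/h1.png",np.hstack([a,b]))
```

```text
6.7 [ 0.47960645 -0.34510556  0.13962205] [ 0.92729139 -0.42776283 -0.85216143]
```

View pics/h1.png

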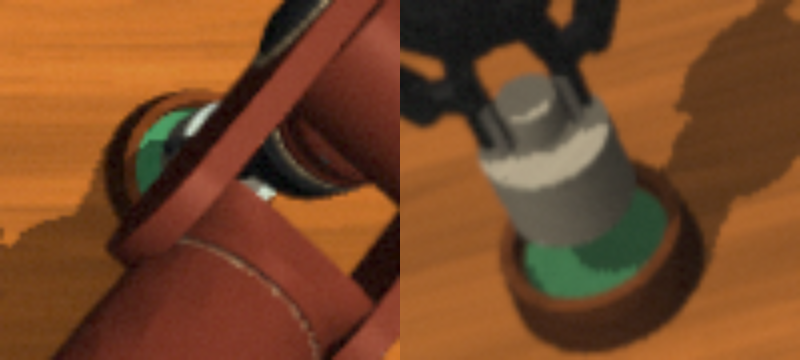

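The cap hangs over the well: in the scene crop its lower edge bottoms near (575,245), with the holder rim spanning x 503–690. I compare that with projected circles.

Run:
```python
from h import *
c=cal("scene")
def ext(x,y,z,r):
    a=np.linspace(0,6.28,73);P=np.array([proj(c,(x+r*np.cos(i),y+r*np.sin(i),z)) for i in a]);P=(P-[110,270]+.5)*4-.5
    P[:,0]+=400;return P.min(0).round(),P.max(0).round()
print("cap",ext(.4796,-.3451,.0758,.032))
for h in[(.480,-.348),(.476,-.349),(.484,-.347)]:
    print("well inner",h,ext(*h,.042,.040),"foot",ext(*h,0,.052))
```

```text
cap (array([514., 145.]), array([640., 249.]))
well inner (0.48, -0.348) (array([512., 169.]), array([666., 298.])) foot (array([514., 192.]), array([706., 357.]))
well inner (0.476, -0.349) (array([510., 164.]), array([663., 292.])) foot (array([512., 187.]), array([704., 351.]))
well inner (0.484, -0.347) (array([515., 175.]), array([668., 304.])) foot (array([516., 197.]), array([709., 363.]))
```

Call:
jog_arm:
  deltas:
    - [1,[0,-0.005,-0.01],[0,0,0]]
    - [1,[0,-0.005,-0.03],[0,0,0]]
    - [1,[0,-0.005,-0.05],[0,0,0]]
    - [1,[0,-0.005,-0.07],[0,0,0]]
    - [1,[0,-0.005,-0.09],[0,0,0]]
    - [1,[0,-0.005,-0.1],[0,0,0]]
    - [1,[0,-0.005,-0.11],[0,0,0]]
    - [1,[0,-0.005,-0.115],[0,0,0]]
    - [1,[0,-0.005,-0.12],[0,0,0]]
    - [1,[0,-0.005,-0.122],[0,0,0]]
    - [1,[0,-0.005,-0.122],[0,0,0]]

```text
t: 7.72
tool_pos: [0.4793, -0.3475, 0.0906]
tool_rot: [3.119, 0.373, 0.0]
contact_force: [-0.5, -0.9, -1.8]
opening: 0.0287
grip_force: 49.6
```

Call:
jog_arm:
  deltas:
    - [1,[0,0,-0.002],[0,0,0]]
    - [1,[0,0,-0.003],[0,0,0]]
    - [1,[0,0,-0.004],[0,0,0]]
    - [1,[0,0,-0.004],[0,0,0]]

```text
t: 8.05
tool_pos: [0.4796, -0.3477, 0.0898]
tool_rot: [3.119, 0.373, 0.001]
contact_force: [-0.1, 0.1, 2.5]
opening: 0.0288
grip_force: 50.0
```

The cap is seated on the well floor: z 0.0898 as expected, with 2.5 N of contact. Release and rise.

Call:
jog_arm:
  deltas:
    - [0.2,[0,0,0],[0,0,0]]
    - [-0.2,[0,0,0],[0,0,0]]
    - [-0.6,[0,0,0],[0,0,0]]
    - [-1,[0,0,0],[0,0,0]]
    - [-1,[0,0,0],[0,0,0]]
    - [-1,[0,0,0.02],[0,0,0]]
    - [-1,[0,0,0.06],[0,0,0]]
    - [-1,[0,0,0.12],[0,0,0]]
    - [-1,[0,0,0.2],[0,0,0]]
    - [-1,[0,0,0.3],[0,0,0]]
    - [-1,[0,0,0.4],[0,0,0]]
    - [-1,[0,0,0.5],[0,0,0]]

```text
t: 9.05
tool_pos: [0.4789, -0.3471, 0.2913]
tool_rot: [3.119, 0.373, 0.0]
contact_force: [1.0, -0.2, -0.4]
opening: 0.0854
grip_force: 0.0
```

Call:
jog_arm:
  deltas:
    - [-1,[0,0.03,0.02],[0,0,0]]
    - [-1,[0,0.1,0.05],[0,0,-0.03]]
    - [-1,[-0.02,0.85,0.08],[0,0,-0.1]]
    - [-1,[-0.02,0.85,0.08],[0,0,-0.1]]
    - [-1,[-0.02,0.85,0.08],[0,0,-0.1]]
    - [-1,[-0.02,0.85,0.08],[0,0,-0.1]]
    - [-1,[-0.02,0.85,0.08],[0,0,-0.1]]
    - [-1,[-0.02,0.85,0.08],[0,0,-0.1]]
    - [-1,[-0.02,0.85,0.08],[0,0,-0.1]]
    - [-1,[-0.02,0.85,0.08],[0,0,-0.1]]
    - [-1,[-0.02,0.85,0.08],[0,0,-0.1]]
    - [-1,[-0.02,0.85,0.08],[0,0,-0.1]]

```text
t: 10.05
tool_pos: [0.4712, -0.0074, 0.3212]
tool_rot: [3.139, -0.118, 0.001]
contact_force: [0.3, 0.0, 0.1]
opening: 0.0853
grip_force: 0.0
```

Call:
jog_arm:
  deltas:
    - [-1,[-0.02,0.1,0],[0,0,0]]
    - [-1,[-0.05,0.2,0],[0,0,0]]
    - [-1,[-0.095,0.855,0],[0,0,0]]
    - [-1,[-0.095,0.855,0],[0,0,0]]
    - [-1,[-0.095,0.855,0],[0,0,0]]
    - [-1,[-0.095,0.855,0],[0,0,0]]
    - [-1,[-0.095,0.855,0],[0,0,0]]
    - [-1,[-0.095,0.855,0],[0,0,0]]
    - [-1,[-0.095,0.855,0],[0,0,0]]
    - [-1,[-0.095,0.855,0],[0,0,0]]
    - [-1,[-0.095,0.855,0],[0,0,0]]
    - [-1,[-0.095,0.855,0],[0,0,0]]

```text
t: 11.05
tool_pos: [0.4342, 0.3328, 0.3207]
tool_rot: [3.138, -0.124, -0.0]
contact_force: [0.8, 0.4, 0.0]
opening: 0.0854
grip_force: 0.0
```

Run:
```python
from h import *;import pickle
o=ctrl.get_obs();print(o["t"],o["tool_pos"],R.from_rotvec(o["tool_rot"]).as_matrix()[:,0],o["q"])
c=cal("wrist");cv2.imwrite("pics/w3.png",ctrl.get_image("wrist")[:,:,::-1])
pickle.dump(c,open("w3.pkl","wb"))
for X in[(.503,.332,.086),(.344,.343,.059)]:print(proj(c,X))
a,b=ctrl.get_image("scene"),ctrl.get_image("top");cv2.imwrite("pics/s3.png",a[:,:,::-1]);cv2.imwrite("pics/t3.png",b[:,:,::-1])
```

```text
11.05 [0.43422132 0.33279327 0.3207223 ] [ 9.96880836e-01 -7.89214679e-02 -3.33995207e-05] [ 5.18281796e-01 -1.70655724e-01  1.67987056e+00 -7.88965191e-04
  1.63295377e+00  2.16803295e+00]
[309.00594485 114.85512754]
[311.39453994 275.08039027]
```

View pics/w3.png

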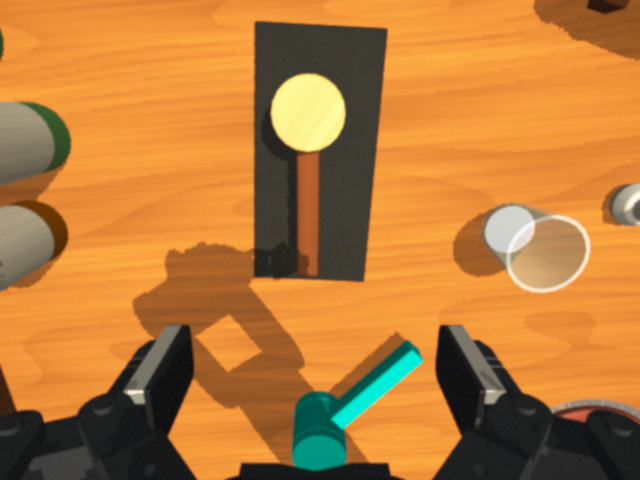

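The mallet head top is centred at (308.5,113), with the handle running to (308,274), aligned with the tool.

Run:
```python
from h import *;import pickle
s,t,w=cal("scene"),cal("top"),pickle.load(open("w3.pkl","rb"))
np.set_printoptions(precision=4,suppress=True)
print(tri([(s,(447.4,248.6)),(t,(194.4,232.1)),(w,(308.5,113))]))
h=onz(w,(308.5,113),.086)
for p in[(308.5,152),(308.5,200),(308,274)]:
    q=onz(w,p,.059);print(q,(q-h)[:2])
print(h, tri([(t,(192.6,284.6)),(w,(308.2,252))]))
for p in[(255,22),(387,29),(363,281),(254,276)]: print("mat",onz(w,p,.006))
print(ctrl.get_obs()["tool_pos"])
```

```text
(array([0.5035, 0.3325, 0.083 ]), [np.float64(0.0013528446506288969), np.float64(0.0017992518808837357), np.float64(0.0009597759452570799)])
[0.4689 0.3356 0.059 ] [-0.0357  0.0033]
[0.4231 0.3394 0.059 ] [-0.0814  0.0071]
[0.3455 0.3464 0.059 ] [-0.1591  0.0141]
[0.5045 0.3323 0.086 ] (array([0.3776, 0.3399, 0.076 ]), [np.float64(0.003910965484954537), np.float64(0.00391096548495445)])
mat [0.5895 0.3779 0.006 ]
mat [0.5734 0.2512 0.006 ]
mat [0.3091 0.2854 0.006 ]
mat [0.3255 0.412  0.006 ]
[0.4339 0.333  0.3211]
```

Call:
jog_arm:
  deltas:
    - [-1,[0.005,0.01,-0.03],[0,0,0]]
    - [-1,[0.005,0.01,-0.1],[0,0,0]]
    - [-1,[0.005,0.01,-0.18],[0,0,0]]
    - [-1,[0.005,0.01,-0.27],[0,0,0]]
    - [-1,[0.005,0.01,-0.36],[0,0,0]]
    - [-1,[0.005,0.01,-0.45],[0,0,0]]
    - [-1,[0.005,0.01,-0.53],[0,0,0]]
    - [-1,[0.005,0.01,-0.6],[0,0,0]]
    - [-1,[0.005,0.01,-0.66],[0,0,0]]
    - [-1,[0.005,0.01,-0.7],[0,0,0]]
    - [-1,[0.005,0.01,-0.72],[0,0,0]]
    - [-1,[0.005,0.01,-0.73],[0,0,0]]

```text
t: 12.2
tool_pos: [0.4341, 0.3376, 0.0268]
tool_rot: [3.138, -0.121, -0.004]
contact_force: [-0.2, -0.9, -0.4]
opening: 0.0858
grip_force: 0.0
```

Call:
jog_arm:
  deltas:
    - [-1,[0,0,0],[0,0,0]]
    - [1,[0,0,0],[0,0,0]]
    - [1,[0,0,0],[0,0,0]]
    - [1,[0,0,0],[0,0,0]]
    - [1,[0,0,0],[0,0,0]]
    - [1,[0,0,0],[0,0,0]]
    - [1,[0,0,0],[0,0,0]]
    - [1,[0,0,0],[0,0,0]]
    - [1,[0,0,0],[0,0,0]]
    - [1,[0,0,0],[0,0,0]]
  squeeze: 110

```text
t: 13.03
tool_pos: [0.4356, 0.3387, 0.0298]
tool_rot: [-3.139, 0.12, -0.001]
contact_force: [-1.4, -2.1, 5.3]
opening: 0.0203
grip_force: 107.3
```

Call:
jog_arm:
  deltas:
    - [1,[0,0,0.01],[0,0,0]]
    - [1,[0,0,0.03],[0,0,0]]
    - [1,[0,0,0.07],[0,0,0]]
    - [1,[0,0,0.13],[0,0,0]]
    - [1,[0,0,0.2],[0,0,0]]
    - [1,[0,0,0.28],[0,0,0]]
    - [1,[0,0,0.36],[0,0,0]]
    - [1,[0,0,0.44],[0,0,0]]
    - [1,[0,0,0.51],[0,0,0]]
    - [1,[0,0,0.56],[0,0,0]]
    - [1,[0,0,0.59],[0,0,0]]
    - [1,[0,0,0.6],[0,0,0]]

```text
t: 14.03
tool_pos: [0.4357, 0.339, 0.2713]
tool_rot: [-3.137, 0.12, -0.004]
contact_force: [-0.5, 0.4, -3.1]
opening: 0.0206
grip_force: 107.6
```

Run:
```python
from h import *;import pickle
o=ctrl.get_obs();print(o)
c=cal("wrist");cv2.imwrite("pics/w4.png",ctrl.get_image("wrist")[:,:,::-1]);cv2.imwrite("pics/s4.png",ctrl.get_image("scene")[:,:,::-1])
d=o["tool_pos"]-[.4356,.3387,.0298]
for X in [(.504,.3325,.086),(.504,.3325,.006)]: print(proj(c,X+d),proj(cal("scene"),X+d))
a=cv2.imread("pics/w4.png");b=cv2.imread("pics/s4.png")
cv2.imwrite("pics/m4.png",np.hstack([cv2.resize(a,(400,300)),cv2.resize(b[130:280,370:570],(400,300))]))
```

```text
{'t': 14.0333, 'q': array([ 5.26291672e-01, -1.44778555e-01,  1.73762935e+00,  1.93684153e-04,
        1.54537716e+00,  2.17333074e+00]), 'dq': array([-9.08185320e-05,  5.13229596e-03, -1.24995994e-02,  7.01504832e-04,
        6.19501476e-02, -1.41593199e-03]), 'effort': array([ 1.73202180e-02, -3.26771486e+01, -3.89197326e+01, -9.86067695e-02,
       -4.75624320e-02,  2.83179194e-03]), 'tool_pos': array([0.43573251, 0.33901233, 0.27131388]), 'tool_rot': array([-3.13734496,  0.11966508, -0.00430013]), 'contact_force': array([-0.46026968,  0.41320094, -3.09996848]), 'wrist_torque': array([-0.01425727,  0.20349538, -0.0215334 ]), 'grip_force': 107.6208508014679, 'opening': 0.020588459469770996}
[320.78287441 168.66128705] [472.77323364 166.65880312]
[318.11610712 136.09285063] [463.23424781 197.11074473]
```

View pics/m4.png

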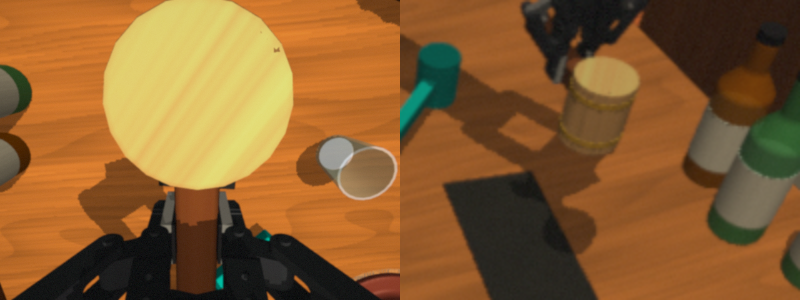

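The mallet is held with its handle level to the eye. In the wrist view the head top is centred near (317,149), about 4 mm off a rigid prediction, so I fit its droop from the contour.

Run:
```python
from h import *
from scipy.optimize import least_squares
np.set_printoptions(precision=4,suppress=True)
o=ctrl.get_obs();w=cal("wrist");s=cal("scene")
def face(f,box):
    im=cv2.imread(f);hsv=cv2.cvtColor(im,cv2.COLOR_BGR2HSV);x0,y0,x1,y1=box
    m=np.zeros(im.shape[:2],np.uint8);m[y0:y1,x0:x1]=cv2.inRange(hsv,(18,60,170),(34,255,255))[y0:y1,x0:x1]
    m=cv2.morphologyEx(m,cv2.MORPH_OPEN,np.ones((3,3)))
    m=cv2.morphologyEx(m,cv2.MORPH_CLOSE,np.ones((7,7)))
    c=max(cv2.findContours(m,0,1)[0],key=cv2.contourArea);return cv2.convexHull(c)[:,0].astype(float)
A=face("pics/w4.png",(100,0,520,340));A=A[(A[:,1]>3)];e=cv2.fitEllipse(A.astype(np.float32));print(e)
B=face("pics/s4.png",(440,150,500,185));eb=cv2.fitEllipse(B.astype(np.float32));print(eb,proj(s,np.array([.504,.3325,.086])+o["tool_pos"]-[.4356,.3387,.0298]))
Rt=R.from_rotvec(o["tool_rot"]).as_matrix();xa,ya=Rt[:,0],-Rt[:,1];za=np.cross(xa,ya)
def model(p):
    th,L,ly,h0=p  # droop, dist grip->head axis, lateral, height error of grip centre
    g=o["tool_pos"]+za*(.0187+h0)
    x=np.cos(th)*xa-np.sin(th)*za;z=np.sin(th)*xa+np.cos(th)*za
    c=g+x*L+ya*ly+z*.04
    a=np.linspace(0,2*np.pi,60,endpoint=False);return [c+.032*(x*np.cos(i)+ya*np.sin(i)) for i in a],c
def res(p):
    P,c=model(p);q=np.array([proj(w,X) for X in P],np.float32)
    (cx,cy),(a1,a2),an=cv2.fitEllipse(q)
    d=[np.min(np.linalg.norm(np.roll(q,0,0)-a,axis=1)) for a in A]
    # contour distance, signed through polygon
    dd=np.array([cv2.pointPolygonTest(q,tuple(map(float,a)),True) for a in A])
    qs=np.array([proj(s,X) for X in P]).mean(0)
    return np.r_[dd,(qs-eb[0])*8]
for h0 in[None]:
    r=least_squares(lambda p:np.r_[res(p),p[3]/.002*10],[0.02,.07,0,0],diff_step=1e-3,x_scale=[.05,.01,.01,.01]);print(r.x,np.rad2deg(r.x[0]),np.abs(r.fun).mean(),r.fun[-3:])
    print(model(r.x)[1])
```

```text
((316.80462646484375, 147.3941650390625), (305.3834228515625, 310.3732604980469), 178.97764587402344)
((473.0687255859375, 167.74984741210938), (18.109935760498047, 31.523204803466797), 100.98115539550781) [472.0306 167.6086]
[ 0.0853  0.0667 -0.     -0.0003] 4.88466964943705 1.0816411518751592 [-5.8228 14.0492 -1.3601]
[0.5047 0.3332 0.3211]
```

Run:
```python
from h import *
from scipy.optimize import least_squares
np.set_printoptions(precision=4,suppress=True)
ctrl.get_image("top")
o=ctrl.get_obs();w=cal("wrist");s=cal("scene");im=ctrl.get_image("wrist")[:,:,::-1];si=ctrl.get_image("scene")[:,:,::-1]
print(o["tool_pos"],R.from_rotvec(o["tool_rot"]).as_matrix()[:,2],np.abs(o["dq"]).max())
cv2.imwrite("pics/w5.png",im);cv2.imwrite("pics/s5.png",si)
def face(im,box):
    hsv=cv2.cvtColor(im,cv2.COLOR_BGR2HSV);x0,y0,x1,y1=box
    m=np.zeros(im.shape[:2],np.uint8);m[y0:y1,x0:x1]=cv2.inRange(hsv,(18,60,150),(34,255,255))[y0:y1,x0:x1]
    m=cv2.morphologyEx(m,cv2.MORPH_OPEN,np.ones((3,3)));m=cv2.morphologyEx(m,cv2.MORPH_CLOSE,np.ones((7,7)))
    return cv2.convexHull(max(cv2.findContours(m,0,1)[0],key=cv2.contourArea))[:,0].astype(float)
A=face(np.ascontiguousarray(im),(100,0,520,340));A=A[A[:,1]>3]
eb=cv2.fitEllipse(face(np.ascontiguousarray(si),(440,145,500,190)).astype(np.float32));print(A.min(0),A.max(0),eb)
Rt=R.from_rotvec(o["tool_rot"]).as_matrix();xa,ya=Rt[:,0],-Rt[:,1];za=np.cross(xa,ya)
def model(th,L,ly,h0):
    g=o["tool_pos"]+za*(.0187+h0);x=np.cos(th)*xa-np.sin(th)*za;z=np.sin(th)*xa+np.cos(th)*za
    c=g+x*L+ya*ly+z*.04
    return [c+.032*(x*np.cos(i)+ya*np.sin(i)) for i in np.linspace(0,2*np.pi,60,endpoint=False)],c
def fit(th):
    def res(p):
        P,c=model(th,*p);q=np.array([proj(w,X) for X in P],np.float32)
        return np.r_[[cv2.pointPolygonTest(q,tuple(map(float,a)),True) for a in A],p[2]/.002*3]
    r=least_squares(res,[.068,0,0],diff_step=1e-3,x_scale=.01)
    P,c=model(th,*r.x);print(np.rad2deg(th).round(1),r.x,"rms",np.sqrt((r.fun**2).mean()).round(2),c,"scene",proj(s,c))
for d in(-2,0,2,4,6):fit(np.deg2rad(d))
```

```text
[0.4346 0.3383 0.2672] [-0.0023 -0.0012 -1.    ] 0.021864649337452573
[165.  26.] [468. 303.] ((471.9198303222656, 169.45289611816406), (18.803680419921875, 32.17530822753906), 102.62596893310547)
-2.0 [ 0.07   -0.0001 -0.0082] rms 1.79 [0.503 0.333 0.32 ] scene [471.6244 169.3558]
0.0 [ 0.0689 -0.0001 -0.006 ] rms 1.33 [0.5034 0.333  0.3197] scene [471.6787 169.5697]
2.0 [ 0.0679 -0.0001 -0.0038] rms 0.93 [0.5038 0.333  0.3195] scene [471.7401 169.7694]
4.0 [ 0.067  -0.0001 -0.0016] rms 0.63 [0.5042 0.333  0.3193] scene [471.8092 169.9532]
6.0 [ 0.0662 -0.0001  0.0006] rms 0.58 [0.5045 0.3329 0.3192] scene [471.8836 170.1216]
```

Fits put the head top at z≈0.32 with about 3° droop, so I add a small pitch correction (−2.7° about y) while carrying the mallet above the pin.

Call:
jog_arm:
  deltas:
    - [1,[0.003,-0.01,0.01],[0,0,0]]
    - [1,[0.01,-0.03,0.02],[0,-0.003,0]]
    - [1,[0.02,-0.065,0.03],[0,-0.006,0]]
    - [1,[0.037,-0.12,0.04],[0,-0.009,0]]
    - [1,[0.056,-0.18,0.05],[0,-0.012,0]]
    - [1,[0.077,-0.25,0.05],[0,-0.015,0]]
    - [1,[0.099,-0.32,0.05],[0,-0.015,0]]
    - [1,[0.121,-0.39,0.05],[0,-0.015,0]]
    - [1,[0.143,-0.46,0.05],[0,-0.015,0]]
    - [1,[0.164,-0.53,0.05],[0,-0.015,0]]
    - [1,[0.186,-0.6,0.05],[0,-0.015,0]]
    - [1,[0.205,-0.66,0.05],[0,-0.015,0]]

```text
t: 15.28
tool_pos: [0.5173, 0.0714, 0.2895]
tool_rot: [-3.138, 0.122, -0.076]
contact_force: [-0.4, -0.9, -3.0]
opening: 0.0201
grip_force: 107.8
```

Call:
jog_arm:
  deltas:
    - [1,[0.017,-0.055,0],[0,0,0]]
    - [1,[0.034,-0.11,0],[0,0,0]]
    - [1,[0.05,-0.16,0],[0,0,0]]
    - [1,[0.063,-0.2,0],[0,0,0]]
    - [1,[0.072,-0.23,0],[0,0,0]]
    - [1,[0.077,-0.245,0],[0,0,0]]
    - [1,[0.078,-0.25,0],[0,0,0]]
    - [1,[0.078,-0.25,0],[0,0,0]]
    - [1,[0.078,-0.25,0],[0,0,0]]

```text
t: 16.03
tool_pos: [0.5482, -0.0249, 0.289]
tool_rot: [-3.136, 0.119, -0.074]
contact_force: [-0.3, -0.3, -3.3]
opening: 0.0203
grip_force: 107.8
```

Run:
```python
from h import *
np.set_printoptions(precision=4,suppress=True)
o=ctrl.get_obs();print(o["t"],o["tool_pos"],R.from_rotvec(o["tool_rot"]).as_matrix()[:,2],o["contact_force"],o["wrist_torque"],o["q"])
a,b,c=[ctrl.get_image(n)[:,:,::-1] for n in("scene","top","wrist")]
cv2.imwrite("pics/s6.png",a);cv2.imwrite("pics/w6.png",c)
cv2.imwrite("pics/m6.png",np.hstack([cv2.resize(a[215:365,235:385],(400,400)),cv2.resize(b[120:220,300:400],(400,400))]))
for X in[(.617,-.031,.2),(.617,-.031,.245),(.617,-.031,.325)]:print((proj(cal("scene"),X)-[235,215])*400/150,(proj(cal("top"),X)-[300,120])*4+[400,0])
```

```text
16.0333 [ 0.5482 -0.0249  0.289 ] [ 0.047   0.0004 -0.9989] [-0.3218 -0.3215 -3.2764] [ 0.0485  0.2299 -0.01  ] [-0.1857 -0.1899  1.749   0.009   1.5363  1.4608]
[212.6417 217.8823] [601.9179 207.1453]
[211.4941 178.5647] [605.4229 189.6632]
[209.1895  99.6836] [612.2958 155.3691]
```

View pics/m6.png

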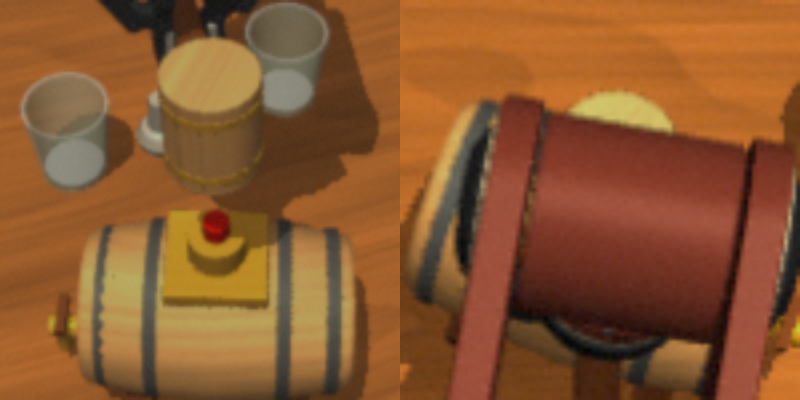

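The red pin stands at crop (216,217), and the mallet head is centred over it laterally. The cap is off and the pin is up. Now lower the mallet.

Call:
jog_arm:
  deltas:
    - [1,[0,0,-0.01],[0,0,0]]
    - [1,[0,0,-0.03],[0,0,0]]
    - [1,[0,0,-0.05],[0,0,0]]
    - [1,[0,0,-0.07],[0,0,0]]
    - [1,[0,0,-0.09],[0,0,0]]
    - [1,[0,0,-0.11],[0,0,0]]
    - [1,[0,0,-0.12],[0,0,0]]
    - [1,[0,0,-0.13],[0,0,0]]
    - [1,[0,0,-0.13],[0,0,0]]
    - [1,[0,0,-0.13],[0,0,0]]

```text
t: 17.02
tool_pos: [0.5485, -0.0254, 0.2369]
tool_rot: [-3.137, 0.12, -0.074]
contact_force: [0.9, 0.6, -2.3]
opening: 0.0205
grip_force: 107.8
```

Call:
jog_arm:
  deltas:
    - [1,[0,0,-0.01],[0,0,0]]
    - [1,[0,0,-0.02],[0,0,0]]
    - [1,[0,0,-0.03],[0,0,0]]
    - [1,[0,0,-0.035],[0,0,0]]
    - [1,[0,0,-0.04],[0,0,0]]
    - [1,[0,0,-0.04],[0,0,0]]

```text
t: 17.52
tool_pos: [0.5483, -0.0254, 0.2208]
tool_rot: [-3.137, 0.12, -0.073]
contact_force: [-0.5, 0.2, -4.1]
opening: 0.0205
grip_force: 108.0
```

Call:
jog_arm:
  deltas:
    - [1,[0,0,-0.005],[0,0,0]]
    - [1,[0,0,-0.01],[0,0,0]]
    - [1,[0,0,-0.015],[0,0,0]]
    - [1,[0,0,-0.015],[0,0,0]]

```text
t: 17.85
tool_pos: [0.5487, -0.0254, 0.215]
tool_rot: [-3.137, 0.12, -0.075]
contact_force: [-1.7, 0.1, 1.3]
opening: 0.0206
grip_force: 108.2
```

Call:
jog_arm:
  deltas:
    - [1,[0,0,-0.005],[0,0,0]]
    - [1,[0,0,-0.01],[0,0,0]]
    - [1,[0,0,-0.01],[0,0,0]]

```text
t: 18.1
tool_pos: [0.5487, -0.0255, 0.2108]
tool_rot: [-3.137, 0.12, -0.075]
contact_force: [-0.5, -1.4, 1.0]
opening: 0.0201
grip_force: 108.2
```

Call:
jog_arm:
  deltas:
    - [1,[0,0,-0.004],[0,0,0]]
    - [1,[0,0,-0.008],[0,0,0]]
    - [1,[0,0,-0.008],[0,0,0]]

```text
t: 18.35
tool_pos: [0.5487, -0.0254, 0.2075]
tool_rot: [-3.137, 0.12, -0.075]
contact_force: [0.4, 0.3, -0.1]
opening: 0.0199
grip_force: 108.2
```

Call:
jog_arm:
  deltas:
    - [1,[0,0,-0.004],[0,0,0]]
    - [1,[0,0,-0.008],[0,0,0]]
    - [1,[0,0,-0.008],[0,0,0]]

```text
t: 18.6
tool_pos: [0.5487, -0.0254, 0.2063]
tool_rot: [-3.137, 0.12, -0.075]
contact_force: [-6.3, 0.7, 7.5]
opening: 0.0202
grip_force: 109.7
```

Call:
jog_arm:
  deltas:
    - [1,[0,0,-0.003],[0,0,0]]
    - [1,[0,0,-0.005],[0,0,0]]
    - [1,[0,0,-0.005],[0,0,0]]

```text
t: 18.85
tool_pos: [0.5486, -0.0255, 0.2061]
tool_rot: [-3.137, 0.119, -0.075]
contact_force: [-10.6, 1.0, 14.7]
opening: 0.0205
grip_force: 110.5
```

Call:
jog_arm:
  deltas:
    - [1,[0,0,0.002],[0,0.004,0]]
    - [1,[0,0,0.004],[0,0.008,0]]
    - [1,[0,0,0.004],[0,0.008,0]]
    - [1,[0,0,0.004],[0,0.008,0]]

```text
t: 19.18
tool_pos: [0.5491, -0.0254, 0.2074]
tool_rot: [-3.139, 0.119, -0.038]
contact_force: [-8.2, 1.5, 12.5]
opening: 0.0203
grip_force: 110.1
```

Run:
```python
from h import *
o=ctrl.get_obs();print(o["tool_pos"],o["contact_force"],o["wrist_torque"],R.from_rotvec(o["tool_rot"]).as_matrix()[:,2])
```

```text
[ 0.54911155 -0.02544434  0.20736039] [-8.21323459  1.46083522 12.4703415 ] [ 0.17424664  0.84486991 -0.01462716] [ 2.41259872e-02 -4.95359320e-04 -9.99708803e-01]
```

Call:
jog_arm:
  deltas:
    - [1,[0,0,0.002],[0,0.004,0]]
    - [1,[0,0,0.004],[0,0.008,0]]
    - [1,[0,0,0.004],[0,0.012,0]]
    - [1,[0,0,0.004],[0,0.012,0]]

```text
t: 19.52
tool_pos: [0.5497, -0.0255, 0.2091]
tool_rot: [3.138, -0.12, -0.019]
contact_force: [-7.0, 0.6, 10.9]
opening: 0.0201
grip_force: 110.1
```

Call:
jog_arm:
  deltas:
    - [1,[0,0,-0.002],[0,-0.004,0]]
    - [1,[0,0,-0.006],[0,-0.01,0]]
    - [1,[0,0,-0.01],[0,-0.02,0]]
    - [1,[0,0,-0.01],[0,-0.025,0]]
    - [1,[0,0,-0.01],[0,-0.025,0]]

```text
t: 19.93
tool_pos: [0.5486, -0.0255, 0.2052]
tool_rot: [-3.136, 0.119, -0.103]
contact_force: [-9.3, 0.8, 14.4]
opening: 0.0204
grip_force: 110.4
```

Call:
jog_arm:
  deltas:
    - [1,[0,0,0.01],[0,0.004,0]]
    - [1,[0,0,0.03],[0,0.008,0]]
    - [1,[0,0,0.06],[0,0.01,0]]
    - [1,[0,0,0.1],[0,0.01,0]]
    - [1,[0,0,0.14],[0,0.01,0]]
    - [1,[0,0,0.18],[0,0.01,0]]
    - [1,[0,0.02,0.21],[0,0.01,0]]
    - [1,[0,0.06,0.21],[0,0.01,0]]
    - [1,[-0.02,0.1,0.21],[0,0.01,0]]
    - [1,[-0.04,0.12,0.21],[0,0.01,0]]
    - [1,[-0.04,0.12,0.21],[0,0.01,0]]

```text
t: 20.85
tool_pos: [0.5309, 0.0244, 0.2845]
tool_rot: [-3.137, 0.116, -0.045]
contact_force: [0.2, -0.4, -3.2]
opening: 0.02
grip_force: 107.9
```

Run:
```python
from h import *
np.set_printoptions(precision=4,suppress=True)
o=ctrl.get_obs();print(o["t"],o["tool_pos"],R.from_rotvec(o["tool_rot"]).as_matrix()[:,2],o["contact_force"])
a,c=[ctrl.get_image(n)[:,:,::-1] for n in("scene","wrist")]
cv2.imwrite("pics/s7.png",a);cv2.imwrite("pics/w7.png",c)
s=cal("scene")
for im in(cv2.imread("pics/s6.png"),a):
    b,g,r=[im[:,:,i].astype(int) for i in range(3)]
    m=(r>110)&(g<50)&(b<50);m[:240]=0;m[320:]=0;m[:,:290]=0;m[:,350:]=0
    y,x=np.where(m);print(len(x),x.min(),x.max(),y.min(),y.max(),x.mean(),y.mean())
for z in(.2,.185):
    P=np.array([proj(s,(.617+.01*np.cos(i),-.031+.01*np.sin(i),z)) for i in np.linspace(0,6.28,40)]);print(z,P.min(0),P.max(0),P.mean(0))
cr=cv2.resize(a[265:315,295:345],(400,400),interpolation=cv2.INTER_CUBIC)
cv2.imwrite("pics/m7.png",np.hstack([cr,cv2.resize(c,(400,400))]))
```

```text
20.85 [0.5309 0.0244 0.2845] [ 0.0288  0.0009 -0.9996] [ 0.183  -0.3908 -3.2002]
83 311 320 294 305 315.144578313253 298.8072289156627
32 313 319 299 304 315.8125 301.8125
0.2 [309.346  292.3035] [320.1447 301.195 ] [314.7801 296.8285]
0.185 [309.5543 296.9744] [320.2075 305.8225] [314.9153 301.4775]
```

View pics/m7.png

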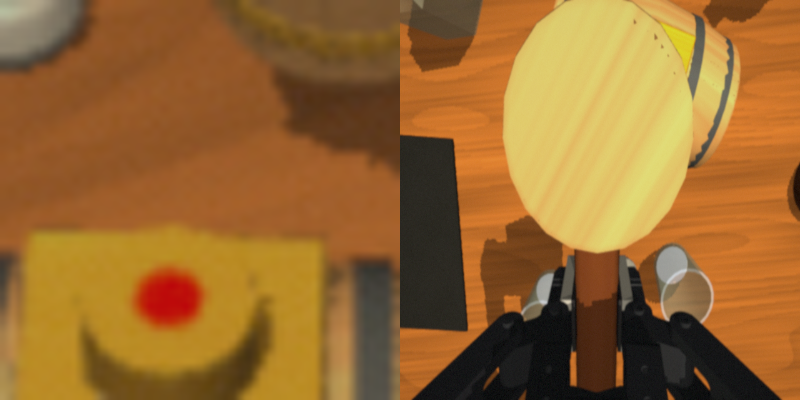

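The pin now shows as a flat red disc flush in the collar, at scene (316,302), matching the fully-down prediction (315,301.5). Next I fit the mallet's tilt in the grip before placing it.

```bash
cat > fit.py <<'E'
from h import *
from scipy.optimize import least_squares
np.set_printoptions(precision=4,suppress=True)
ctrl.get_image("top")
o=ctrl.get_obs();w=cal("wrist");im=np.ascontiguousarray(ctrl.get_image("wrist")[:,:,::-1])
hsv=cv2.cvtColor(im,cv2.COLOR_BGR2HSV);m=cv2.inRange(hsv,(18,60,150),(34,255,255));m[:,:100]=0;m[340:]=0;m[:,560:]=0
m=cv2.morphologyEx(cv2.morphologyEx(m,cv2.MORPH_OPEN,np.ones((3,3))),cv2.MORPH_CLOSE,np.ones((7,7)))
n,l,st,_=cv2.connectedComponentsWithStats(m);k=1+st[1:,4].argmax()
A=max(cv2.findContours((l==k).astype(np.uint8),0,1)[0],key=cv2.contourArea)[:,0].astype(float);A=A[(A[:,1]>3)]
Rt=R.from_rotvec(o["tool_rot"]).as_matrix();print(o["t"],o["tool_pos"],Rt[:,2],A.min(0),A.max(0))
f=Rt[:,0].copy();f[2]=0;f/=np.linalg.norm(f);za=np.array([0,0,1.]);ya=np.cross(za,f)
def model(th,L,ly,z):   # world droop th, top-face centre (L ahead, ly left, z)
    x=np.cos(th)*f-np.sin(th)*za;c=np.r_[o["tool_pos"][:2],0]+f*L+ya*ly+za*z
    return [c+.032*(x*np.cos(i)+ya*np.sin(i)) for i in np.linspace(0,2*np.pi,60,endpoint=False)],c
def res(p,th=None):
    P,c=model(*( p if th is None else (th,*p)));q=np.array([proj(w,X) for X in P],np.float32)
    return np.array([cv2.pointPolygonTest(q,tuple(map(float,a)),True) for a in A])
for d in(-4,-2,0,2,4,6):
    r=least_squares(lambda p:res(p,np.deg2rad(d)),[.068,0,o["tool_pos"][2]+.055],diff_step=1e-3,x_scale=.01,loss="soft_l1")
    print(d,r.x,"cost",r.cost.round(1),len(A),model(np.deg2rad(d),*r.x)[1])
E
python3 fit.py
```

```text
21.0 [0.5322 0.0225 0.2851] [ 0.0307 -0.0003 -0.9995] [165.   4.] [524. 303.]
-4 [ 0.0686 -0.002   0.3435] cost 8230.0 977 [0.6005 0.0153 0.3435]
-2 [ 0.0691 -0.0019  0.3433] cost 8290.3 977 [0.601  0.0153 0.3433]
0 [ 0.0695 -0.0019  0.3432] cost 8344.2 977 [0.6014 0.0153 0.3432]
2 [ 0.07   -0.0018  0.343 ] cost 8388.8 977 [0.6018 0.0153 0.343 ]
4 [ 0.0704 -0.0018  0.343 ] cost 8424.4 977 [0.6023 0.0153 0.343 ]
6 [ 0.0708 -0.0018  0.3429] cost 8451.8 977 [0.6027 0.0153 0.3429]
```

Call:
jog_arm:
  deltas:
    - [1,[-0.003,0.01,0],[0,0,0]]
    - [1,[-0.01,0.035,0],[0,0,0]]
    - [1,[-0.023,0.075,0],[0,0,0]]
    - [1,[-0.043,0.14,0],[0,0,0]]
    - [1,[-0.068,0.22,0],[0,0,0]]
    - [1,[-0.095,0.31,0],[0,0,0]]
    - [1,[-0.123,0.4,0],[0,0,0]]
    - [1,[-0.15,0.49,0],[0,0,0]]
    - [1,[-0.178,0.58,0],[0,0,0]]
    - [1,[-0.204,0.665,0],[0,0,0]]
    - [1,[-0.226,0.735,0],[0,0,0]]
    - [1,[-0.24,0.78,0],[0,0,0]]

```text
t: 22.05
tool_pos: [0.4347, 0.3377, 0.2857]
tool_rot: [-3.136, 0.116, -0.048]
contact_force: [0.9, -1.3, -2.7]
opening: 0.0203
grip_force: 108.0
```

Call:
jog_arm:
  deltas:
    - [1,[-0.003,0.01,-0.03],[0,0,0]]
    - [1,[-0.003,0.01,-0.05],[0,0,0]]
    - [1,[-0.003,0.01,-0.05],[0,0,0]]
    - [1,[-0.003,0.01,-0.05],[0,0,0]]
    - [1,[-0.003,0.01,-0.05],[0,0,0]]

```text
t: 22.47
tool_pos: [0.4356, 0.3376, 0.2655]
tool_rot: [-3.138, 0.123, -0.049]
contact_force: [0.1, 0.2, -3.4]
opening: 0.0203
grip_force: 108.1
```

```bash
python3 fit.py
```

```text
22.5167 [0.4358 0.3378 0.266 ] [ 0.0319  0.0001 -0.9995] [165.   4.] [468. 303.]
-4 [ 0.0668 -0.0002  0.3204] cost 207.8 764 [0.5024 0.3324 0.3204]
-2 [ 0.0672 -0.0002  0.3202] cost 166.7 764 [0.5027 0.3323 0.3202]
0 [ 0.0675 -0.0002  0.32  ] cost 165.7 764 [0.5031 0.3323 0.32  ]
2 [ 0.0679 -0.0002  0.3199] cost 181.3 764 [0.5035 0.3323 0.3199]
4 [ 0.0683 -0.0002  0.3198] cost 196.4 764 [0.5039 0.3323 0.3198]
6 [ 0.0687 -0.0002  0.3197] cost 201.5 764 [0.5043 0.3322 0.3197]
```

The head is level to within about 2°, and over the mat at (0.503,0.332). Lower it.

Call:
jog_arm:
  deltas:
    - [1,[0,0,-0.02],[0,0,0]]
    - [1,[0,0,-0.06],[0,0,0]]
    - [1,[0,0,-0.12],[0,0,0]]
    - [1,[0,0,-0.19],[0,0,0]]
    - [1,[0,0,-0.26],[0,0,0]]
    - [1,[0,0,-0.33],[0,0,0]]
    - [1,[0,0,-0.4],[0,0,0]]
    - [1,[0,0,-0.46],[0,0,0]]
    - [1,[0,0,-0.5],[0,0,0]]
    - [1,[0,0,-0.53],[0,0,0]]
    - [1,[0,0,-0.55],[0,0,0]]
    - [1,[0,0,-0.55],[0,0,0]]

```text
t: 23.57
tool_pos: [0.4344, 0.3379, 0.044]
tool_rot: [3.139, -0.12, 0.046]
contact_force: [-0.0, -0.6, -3.1]
opening: 0.0202
grip_force: 108.1
```

Call:
jog_arm:
  deltas:
    - [1,[0,0,-0.005],[0,0,0]]
    - [1,[0,0,-0.01],[0,0,0]]
    - [1,[0,0,-0.015],[0,0,0]]
    - [1,[0,0,-0.02],[0,0,0]]
    - [1,[0,0,-0.02],[0,0,0]]

```text
t: 23.98
tool_pos: [0.4354, 0.3387, 0.0379]
tool_rot: [-3.137, 0.12, -0.05]
contact_force: [-0.2, 0.8, -2.8]
opening: 0.0201
grip_force: 108.1
```

Call:
jog_arm:
  deltas:
    - [1,[0,0,-0.004],[0,0,0]]
    - [1,[0,0,-0.008],[0,0,0]]
    - [1,[0,0,-0.012],[0,0,0]]
    - [1,[0,0,-0.012],[0,0,0]]

```text
t: 24.32
tool_pos: [0.435, 0.3384, 0.0325]
tool_rot: [-3.138, 0.12, -0.048]
contact_force: [0.5, -0.3, -4.0]
opening: 0.0203
grip_force: 108.1
```

Call:
jog_arm:
  deltas:
    - [1,[0,0,-0.003],[0,0,0]]
    - [1,[0,0,-0.006],[0,0,0]]
    - [1,[0,0,-0.006],[0,0,0]]

```text
t: 24.57
tool_pos: [0.4351, 0.3385, 0.0302]
tool_rot: [-3.138, 0.12, -0.049]
contact_force: [-0.7, 0.3, -3.3]
opening: 0.0199
grip_force: 108.1
```

Call:
jog_arm:
  deltas:
    - [1,[0,0,-0.003],[0,0,0]]
    - [1,[0,0,-0.005],[0,0,0]]
    - [1,[0,0,-0.005],[0,0,0]]

```text
t: 24.82
tool_pos: [0.4354, 0.3387, 0.0288]
tool_rot: [-3.138, 0.12, -0.05]
contact_force: [0.1, 0.7, -1.2]
opening: 0.0206
grip_force: 108.6
```

Call:
jog_arm:
  deltas:
    - [1,[0,0,-0.003],[0,0,0]]
    - [1,[0,0,-0.005],[0,0,0]]
    - [1,[0,0,-0.005],[0,0,0]]

```text
t: 25.07
tool_pos: [0.4354, 0.3389, 0.0286]
tool_rot: [-3.138, 0.12, -0.048]
contact_force: [-6.7, -3.6, 10.9]
opening: 0.0204
grip_force: 110.3
```

Seated on the mat. I ease off the press, release and retreat.

Call:
jog_arm:
  deltas:
    - [1,[0,0,0.003],[0,0,0]]
    - [1,[0,0,0.003],[0,0,0]]
    - [1,[0,0,0.003],[0,0,0]]
  squeeze: 30

```text
t: 25.32
tool_pos: [0.4357, 0.339, 0.0286]
tool_rot: [-3.137, 0.12, -0.051]
contact_force: [-3.9, -0.9, 5.8]
opening: 0.0205
grip_force: 109.0
```

Call:
jog_arm:
  deltas:
    - [0.3,[0,0,0],[0,0,0]]
    - [0,[0,0,0],[0,0,0]]
    - [-0.5,[0,0,0],[0,0,0]]
    - [-1,[0,0,0],[0,0,0]]
    - [-1,[0,0,0],[0,0,0]]
    - [-1,[0,0,0],[0,0,0]]
    - [-1,[0,0,0.02],[0,0,0]]
    - [-1,[0,0,0.06],[0,0,0]]
    - [-1,[0,0,0.12],[0,0,0]]
    - [-1,[0,0,0.2],[0,0,0]]
    - [-1,[0,0,0.3],[0,0,0]]
    - [-1,[0,0,0.4],[0,0,0]]

```text
t: 26.32
tool_pos: [0.4345, 0.3382, 0.1891]
tool_rot: [-3.139, 0.12, -0.047]
contact_force: [-0.1, 0.7, 0.4]
opening: 0.0855
grip_force: 0.0
```

Call:
jog_arm:
  deltas:
    - [-1,[0,0,0.08],[0,0,0]]
    - [-1,[0,0,0.16],[0,0,0]]
    - [-1,[0,0,0.22],[0,0,0]]
    - [-1,[0,0,0.25],[0,0,0]]
    - [-1,[0,0,0.25],[0,0,0]]
    - [-1,[0,0,0.25],[0,0,0]]

```text
t: 26.82
tool_pos: [0.4351, 0.3386, 0.2875]
tool_rot: [-3.138, 0.12, -0.049]
contact_force: [0.4, -0.9, -0.1]
opening: 0.0854
grip_force: 0.0
```

Run:
```python
from h import *
np.set_printoptions(precision=4,suppress=True)
o=ctrl.get_obs();print(o["t"],o["tool_pos"],o["contact_force"],o["opening"])
w=cal("wrist");im=np.ascontiguousarray(ctrl.get_image("wrist")[:,:,::-1]);s=np.ascontiguousarray(ctrl.get_image("scene")[:,:,::-1])
hsv=cv2.cvtColor(im,cv2.COLOR_BGR2HSV);m=cv2.inRange(hsv,(18,60,150),(34,255,255));n,l,st,c=cv2.connectedComponentsWithStats(m);k=1+st[1:,4].argmax()
print(st[k],c[k],onz(w,c[k],.086))
s0=cv2.imread("pics/scene0.png");d=(cv2.absdiff(s,s0).max(2)>45).astype(np.uint8);d[:190]=0
n,l,st,c=cv2.connectedComponentsWithStats(cv2.morphologyEx(d,cv2.MORPH_OPEN,np.ones((2,2))));print([(*map(int,st[i]),) for i in range(1,n) if st[i,4]>15])
S=cal("scene")
def ext(x,y,z,r):
    P=np.array([proj(S,(x+r*np.cos(i),y+r*np.sin(i),z)) for i in np.linspace(0,6.28,60)]);return P.min(0),P.max(0)
print("cap top pred",ext(.4796,-.3477,.082,.032),"knob top",ext(.4796,-.3477,.114,.015))
h=cv2.cvtColor(s,cv2.COLOR_BGR2HSV);mm=cv2.inRange(h,(0,0,70),(179,70,255));mm[:, :100]=0;mm[:,230:]=0;mm[:250]=0;mm[375:]=0
n,l,st,c=cv2.connectedComponentsWithStats(mm);print(st[1:][st[1:,4]>30],c[1:][st[1:,4]>30])
```

```text
26.8167 [0.4351 0.3386 0.2875] [ 0.4486 -0.9185 -0.089 ] 0.08538639282739897
[ 275   80   81   85 5354] [314.9905 121.6487] [0.506  0.3335 0.086 ]
[(55, 191, 170, 56, 2808), (281, 191, 52, 26, 1002), (402, 191, 75, 35, 1410), (299, 276, 37, 49, 1304), (137, 304, 39, 35, 757)]
cap top pred (array([135.8115, 304.5496]), array([167.5182, 330.686 ])) knob top (array([139.5251, 302.6191]), array([154.8044, 314.994 ]))
[[137 304  31  40 900]] [[152.0678 323.2856]]
```

```bash
python3 -c "
from station import ctrl
print(ctrl.finish_job())"
```

```text
the job is handed in; nothing more can be done
None
```

The job is handed in at about 27 s: the cap sits in the holder's well, the mallet has driven the red pin level with its collar, and the mallet stands upright on the mat; the scene camera showed no bystander moved.

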